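# Hook the greasy parts bin out to its stops

## Task

Pick up the orange-handled pull hook, catch it behind the upright dark steel pull bar of the red, greasy parts bin, and drag the bin toward you along its lane until it is fully home and square against both rubber bumpers at the near end, then keep a steady pull of about 12 N on it against them for a second. Touch the bin with nothing but the hook and never put more than 18 N on it. Then unhook without pushing the bin back off them and lay the hook down flat on the blue mat, wholly on it and not dropped, without knocking or shifting the spray can and the mug beside the lane.

Things in the scene. Friction and masses are not known exactly. Their poses are not given: they have to be found in the camera images.
- hook: (All sizes in mm.) Pull hook, 150 g. Orange box handle 90 long (x) x 24 (y) x 30 high, origin at the centre of its underside, z up. A steel rod, diameter 8, runs at 15 above the underside from the handle along +x to x = 150, then turns square to +y as the hook's arm as far as y = 30; its last bit bends back to end at x = 143, y = 38. It starts flat on the blue mat; grip across y
- hook_tip (a point): Point on the centre line of the hook's arm, at x = 150, y = 18, z = 15 in the hook's frame: the place that should bear on the pull bar (its axes are the hook's)
- bin: Red parts bin (mm), 0.28 to 0.56 kg, loose in the lane (drag up to 5 N). Box 120 (x) x 170 (y) x 75 high. On the side toward the robot stands an upright dark steel pull bar, diameter 8, free between heights 12 and 60; rods along x at its ends join it to the face, so a hook enters only from the side. Origin under the bar's centre line, level with the underside; +x from bar to face, away from the robot
- bin_face (a point): Centre of the bin's front face (the one toward the robot), 36 along +x from the bin's origin and 30 above the underside; the free gap between bar and face is 32. It starts 60 to 105 short of the stops' yellow posts
- stop: (mm) Fixed pair of yellow posts at the lane's near end, 55 high, 14 thick, at y = 68 to 98 either side (136 clear between), each with a black rubber bumper, diameter 26, at height 32, screwed out toward the bin. Origin midway between them on the bench, in the plane of the posts' bin-side faces; +x along the lane, away from the robot. A steel boss sticks out 16 behind each post
- heads_datum (a point): Point midway between the posts, in the plane of their bin-side faces, 32 above the bench (axes as the stops). Both bumpers stand proud of this plane equally, by 2 to 30 mm, set afresh each time and not reported: the bin is home when its face touches them, which must be felt. They are rigid: once the bin has landed, the pull climbs steeply
- lane: Fixed aluminium floor (3 thick, 280 long, 196 wide, upper side 3 above the bench) with grey rails 45 high, 180 apart inside, that guide the bin with 5 play on either side. Same origin and axes as the stops
- mat: Blue mat fixed to the bench, 280 (x) x 160 (y) x 3 thick, origin at the centre of its underside. The hook lies on it at the start, about lengthwise, and goes back there; it lies left or right of the lane
- socket_board: Bystander: fixed black socket board, 240 x 140 x 12, with steel sockets standing to 37, on the side of the lane away from the mat; origin at the centre of its underside
- spray_can: Bystander: green-labelled spray can, diameter 56, height 160, standing; origin at the centre of its underside
- mug: Bystander: blue mug, diameter 76, height 90; origin at the centre of its underside
Things that resemble listed ones, but are neither listed nor needed, are in the scene too. Several things have the shape of the bin; the one meant has the colours described above.

How it is judged:
By the outcome, as a careful person would: the job done as asked, in the order asked, and still so for the second after the job is handed in, with the robot touching nothing.
It also fails if it takes over 70 s, if anything falls off the work surface, if the arm or the gripper's body presses on something with over 40 N, if the wrist force passes 120 N, or if a joint passes its speed limit or range.

## Robot

A 6-joint arm with a two-finger parallel gripper is mounted at the origin on the work surface. World frame = base frame: x ahead of the robot, y to its left, z up, the work surface at z = 0. Lengths are in m, angles in degrees, forces in N, time in s.
With the tool pointing down it reaches from about 0.35 to 0.975 m from the base axis. Payload 17.4 kg.
Tool frame: the origin (TCP) lies at the centre of the arm's flange, where the gripper is bolted on; the fingertips stand 173 mm ahead of it and the grasp point (between the pads) lies 155 mm ahead of it; z points along the fingers, y is the line along which they close (so a half turn about z gives the same grasp; the last joint's range is limited). The gripper opens to 85 mm and grips with 20 to 120 N. Pads are 22 mm wide; open, the fingers measure 114 mm over their backs; the gripper's body (76 mm by 85 mm) begins 54 mm behind the grasp point. The pads swing forward as they close: fully open they stand 13 mm farther back than shut.
Start: joints at [71.459, 6.646, 82.598, -0, 90.757, -2.166], TCP at [0.19, 0.648, 0.405] pointing down, gripper open.
Joint ranges: [-162.19, 162.19], [-47.58, 125.68], [4.15, 143.07], [-65.23, 245.23], [0.69, 171.88], [-170.13, 170.13]. Speed limits (degrees/s): [108.29, 108.29, 127.2, 180, 180, 180].

## Interface

Orientations are given as a 3x3 rotation matrix whose columns are the frame's x, y, z axes.
In Python, from workcell import get_state, snapshot, get_calibration, hand_in, boxes_of gives the robot as it stands.
- The arm moves only by the shell command python3 -m crank 'ROWS' [FORCE]. ROWS is text: rows parted by semicolons, each of 5 numbers parted by spaces: the shift along the tool's x, y, z in m, then the turn about the tool's z in rad, then the closure, from -1 (fully open) to 1 (shut), so that 0 is half open. In form: x y z turn grip; .... A call has 1 to 20 rows; each row is the pose to reach, as a shift and turn from the pose commanded when the call began, along the tool's axes at that moment; what a row does not reach only later rows make up. A row lasts 1/12 s, in which the tool goes at most 41.7 mm and 7.16 degrees, less where a joint would pass 70% of its speed; a pose out of reach is approached as far as the arm can. A call with a gripper value outside its range is refused whole. The fingers move at their own pace and stop on an object; FORCE is the grip in N (left out, the last holds). Time passes only in rows, so rows that repeat a pose let the fingers close. It gives the time, the measured TCP pose, the force, the opening and the grip force at its end, in the units of the state.
- get_state(): the state, without advancing time (a new reading comes with each control period).
- snapshot(name): name is "side" or "top" or "wrist"; returns the picture (420x560x3 uint8, red, green, blue); there is no depth.
- get_calibration(name): a dict with "fx", "fy", "cx", "cy" (pixels), "k1" (the pictures are not rectified: a ray, as slopes to the right and down, at radius r is drawn at 1 + k1 r^2 times it, then the intrinsics apply), "position" and "orientation" of the camera in the world; the wrist camera has in their place "mount" (4x4, takes a point from camera to tool coordinates, whose origin is the TCP and whose axes are the flange's). Camera axes: x right, y up, looking along -z (the intrinsics and any distortion apply to the point x, -y, -z); pixel columns grow to the right and rows downward; lengths in m; the calibration is good to about 2 mm. A picture is of the moment at which its call begins: read the wrist's pose just before it. get_calibration takes no time and is no camera call.
- hand_in(): hands the job in; it is judged then, once.
Trained networks look in the newest picture that a camera, given by its name, has taken for a name from the list of things; names that differ only in an ending like _2 or _b are one class to them, and where a whole thing is asked for, a point or a joint stands for the part that bears it (a point fixed in the world has none). Each returns a list of dicts, best first, with "conf" (0 to 1); they miss things now and then, are a little off and sometimes report something else, mostly with a low value. They report only what shows in the picture. A call takes as long as a camera call. They do not tell look-alikes from the thing itself.
- boxes_of(camera, target): "position" ([x, y, z] in m, in world coordinates, good to about 4 mm: the middle of the surface that is visible of it).
The state is a dict: "t": time; "q": joint angles; "dq": joint speeds; "effort": joint torques, N m; "ee_pos": TCP position; "tool_rot": TCP orientation; "force": force on the tool from outside, world axes, zero at the start; "wrist_torque": the same for the moment, N m; "finger_gap": finger opening in m; "grip_force": force on a finger pad.
Only numpy, scipy, OpenCV 4.12 (cv2) and the standard library are available. Lean on these libraries where they do the work, as an engineer would, in place of code of your own. Each camera call takes 0.05 s, during which the arm holds its last target. There are 200 camera calls.

## Working session

There is one attempt and no reset: what is moved stays moved. The work goes in short steps, Python scripts to look and compute and a shell command to move; the robot and the scene stay as the last step left them, time stands still between calls to the robot, and variables do not carry over. Pictures are saved under pics/ and viewed, at most 11 in all, crops included, and the job is handed in when it is done.

```bash
mkdir -p pics; python3 - <<'E'
from workcell import *
import cv2,numpy as np
s=get_state();print(s)
for n in("top","side"):
    cv2.imwrite(f"pics/{n}0.png",snapshot(n)[:,:,::-1])
    print(n,get_calibration(n))
    for t in("hook","bin","stop","mat","spray_can","mug","socket_board","hook_tip","bin_face","lane"):
        print(t,[(np.round(d["position"],3).tolist(),round(d["conf"],2)) for d in boxes_of(n,t)][:4])
print(get_calibration("wrist"))
E
```

```text
{'t': 0.0, 'q': array([ 7.14596335e+01,  6.67397645e+00,  8.26368992e+01,  1.27321869e-03,
        9.07569338e+01, -2.16698748e+00]), 'dq': array([-0.02862928, -0.04432579,  0.0279965 , -0.00828785,  0.02464642,
       -0.10639836]), 'effort': array([ 1.80321847e-03, -7.32055449e+01, -6.32456803e+01, -1.02998426e-04,
        7.08334948e-03,  5.69400612e-06]), 'ee_pos': array([0.1903008 , 0.64762398, 0.4039513 ]), 'tool_rot': array([[-9.59445120e-01,  2.81895202e-01, -3.97386527e-04],
       [ 2.81895474e-01,  9.59444474e-01, -1.11500830e-03],
       [ 6.69548192e-05, -1.18181073e-03, -9.99999299e-01]]), 'force': array([ 0.714601  ,  0.4546834 , -0.35311052]), 'wrist_torque': array([ 0.02204703, -0.00723488,  0.02531721]), 'grip_force': 0.0, 'finger_gap': 0.08506157365468554}
top {'fx': 462.50160458022253, 'fy': 462.50160458022253, 'cx': 287.50484062116715, 'cy': 208.44853172701494, 'k1': -0.10872207032074596, 'position': array([ 0.40778688, -0.03411973,  1.26769152]), 'orientation': array([[ 0.00689516,  0.99428774, -0.10650982],
       [-0.99996875,  0.00726772,  0.00311013],
      
[... 1365 characters left out ...]
8, -0.005, 0.054], 0.5)]
socket_board [([0.472, -0.326, 0.011], 0.96)]
hook_tip [([0.422, 0.332, 0.022], 0.65)]
bin_face [([0.803, -0.001, 0.052], 0.93), ([0.34, 0.054, 0.045], 0.89)]
lane [([0.697, -0.099, 0.018], 0.87)]
{'fx': 318.9208748544608, 'fy': 318.9208748544608, 'cx': 277.8400851748006, 'cy': 202.5077086469854, 'k1': 0.01955966219533425, 'mount': array([[ 5.71048917e-04,  9.53737284e-01,  3.00640762e-01,
         7.75294427e-02],
       [ 9.99999816e-01, -4.83456893e-04, -3.65745309e-04,
         3.81387074e-04],
       [-2.03478088e-04,  3.00640916e-01, -9.53737384e-01,
         3.07788767e-02],
       [ 0.00000000e+00,  0.00000000e+00,  0.00000000e+00,
         1.00000000e+00]])}
```

View pics/top0.png

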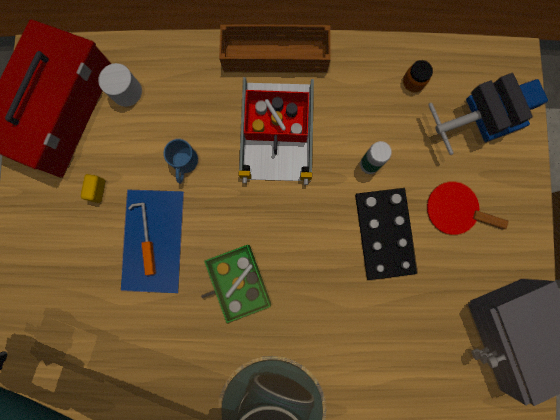

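View pics/side0.png

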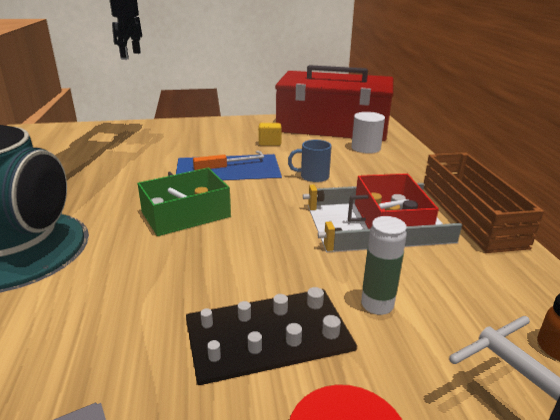

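The top view shows the hook on the mat at left: handle at about (149,258), arm at (145,205) pointing left, which is world +y. The red bin is in the lane at (277,115) with its bar at (276,147), and the posts are at (245,177) and (307,177). The mug is at (180,157), the can at (377,157), and the green bin is a decoy. The side view agrees with this.

Next I move the wrist camera above the hook.

```bash
cat > h.py <<'E'
from workcell import *
import cv2,numpy as np
def cam(n,s=None):
    c=get_calibration(n)
    if n=="wrist":
        s=s or get_state();M=c["mount"];R=s["tool_rot"]
        return c,R@M[:3,3]+s["ee_pos"],R@M[:3,:3]
    return c,np.array(c["position"]),np.array(c["orientation"])
def bp(C,uv,z):
    c,p,R=C
    K=np.array([[c["fx"],0,c["cx"]],[0,c["fy"],c["cy"]],[0,0,1]])
    q=cv2.undistortPoints(np.array(uv,float).reshape(-1,1,2),K,np.array([c["k1"],0,0,0.]))[:,0]
    d=np.c_[q[:,0],-q[:,1],-np.ones(len(q))]@R.T
    return p+d*((np.asarray(z)-p[2])/d[:,2])[:,None]
def shot(name,tag):
    C=cam(name);im=snapshot(name);cv2.imwrite(f"pics/{tag}.png",im[:,:,::-1]);return C,im
E
python3 -m crank '-0.307 -0.231 0 -0.366 -1;-0.307 -0.231 0 -0.366 -1;-0.307 -0.231 0 -0.366 -1;-0.307 -0.231 0 -0.366 -1;-0.307 -0.231 0 -0.366 -1;-0.307 -0.231 0 -0.366 -1;-0.307 -0.231 0 -0.366 -1;-0.307 -0.231 0 -0.366 -1;-0.307 -0.231 0 -0.366 -1;-0.307 -0.231 0 -0.366 -1;-0.307 -0.231 0 -0.366 -1;-0.307 -0.231 0 -0.366 -1'
python3 - <<'E'
from h import *
C,im=shot("wrist","w1")
hsv=cv2.cvtColor(im,cv2.COLOR_RGB2HSV)
m=cv2.inRange(hsv,(5,150,120),(18,255,255))
n,l,st,c=cv2.connectedComponentsWithStats(m);print([(st[i].tolist(),c[i]) for i in range(1,n) if st[i][4]>200])
print(boxes_of("wrist","hook"),boxes_of("wrist","mat"),boxes_of("wrist","hook_tip"))
E
```

```text
t: 2.1
ee_pos: [0.4199, 0.3392, 0.4048]
tool_rot: [[-0.997, -0.079, 0.0], [-0.079, 0.997, 0.0], [-0.0, 0.0, -1.0]]
force: [0.2, 1.5, -0.3]
finger_gap: 0.0852
grip_force: 0.0
[([267, 149, 24, 53, 970], array([278.18556701, 177.14020619]))]
[{'position': [0.4172, 0.3429, 0.0315], 'conf': 0.56}] [{'position': [0.4326, 0.332, 0.0006], 'conf': 0.88}] [{'position': [0.42, 0.3413, 0.0352], 'conf': 0.79}]
```

View pics/w1.png

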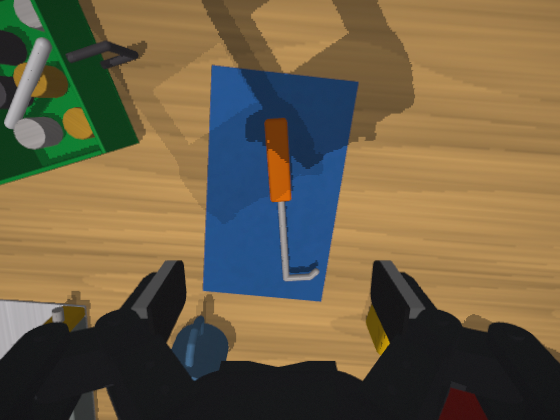

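The wrist picture (up is world −x) shows the handle from (276,119) to (281,201), the rod corner at (287,277) and the tip at (318,270). The mat corners are (211,66), (357,82), (321,300) and (204,291).

```bash
python3 - <<'E'
from h import *
C=cam("wrist")
im=cv2.imread("pics/w1.png");hsv=cv2.cvtColor(im,cv2.COLOR_BGR2HSV)
m=cv2.inRange(hsv,(4,140,60),(18,255,255));m[:110]=0;m[210:]=0;m[:,:255]=0;m[:,300:]=0
print(cv2.countNonZero(m),cv2.boundingRect(m))
p=np.argwhere(m)[:,::-1]
w=bp(C,p,0.033)[:,:2].astype(np.float32)
r=cv2.minAreaRect(w);print(r,cv2.boxPoints(r).round(4).tolist())
k=bp(C,[(282,206),(287,277),(318,270)],.018);print(k.round(4).tolist(),np.degrees(np.arctan2(*(k[1]-k[0])[1::-1])))
mt=bp(C,[(211,66),(357,82),(321,300),(204,291)],.003);print(mt.round(3).tolist())
T=cam("top")
print("bar",bp(T,[(276,147),(276,139)],[.063,.06]).round(3).tolist(),"posts",bp(T,[(245,175),(307,176)],.055).round(3).tolist())
print("rails",bp(T,[(241,180),(244,82),(311,180),(312,82)],.045).round(3).tolist())
print("mat top",bp(T,[(126,190),(183,191),(179,292),(122,290)],.003).round(3).tolist())
E
```

```text
1773 (265, 118, 26, 84)
((0.4025956392288208, 0.3399084210395813), (0.08978345990180969, 0.02315613441169262), 8.506431579589844) [[0.3564999997615814, 0.34470000863075256], [0.35989999771118164, 0.32179999351501465], [0.4487000107765198, 0.335099995136261], [0.44530001282691956, 0.3580000102519989]]
[[0.4576, 0.3492, 0.018], [0.5509, 0.3636, 0.018], [0.5379, 0.4014, 0.018]] 8.768826789452115
[[0.312, 0.261, 0.003], [0.315, 0.419, 0.003], [0.591, 0.414, 0.003], [0.59, 0.257, 0.003]]
bar [[0.701, -0.006, 0.063], [0.724, -0.006, 0.06]] posts [[0.626, 0.076, 0.055], [0.625, -0.089, 0.055]]
rails [[0.615, 0.087, 0.045], [0.889, 0.085, 0.045], [0.616, -0.1, 0.045], [0.891, -0.103, 0.045]]
mat top [[0.592, 0.414, 0.003], [0.59, 0.252, 0.003], [0.312, 0.256, 0.003], [0.315, 0.414, 0.003]]
```

```bash
python3 -m crank '0.022 0.002 0.04 -0.072 -0.2;0.022 0.002 0.08 -0.072 -0.2;0.022 0.002 0.12 -0.072 -0.2;0.022 0.002 0.16 -0.072 -0.2;0.022 0.002 0.19 -0.072 -0.2;0.022 0.002 0.21 -0.072 -0.2;0.022 0.002 0.22 -0.072 -0.2;0.022 0.002 0.227 -0.072 -0.2;0.022 0.002 0.227 -0.072 -0.2;0.022 0.002 0.227 -0.072 0.2;0.022 0.002 0.227 -0.072 1;0.022 0.002 0.227 -0.072 1;0.022 0.002 0.227 -0.072 1;0.022 0.002 0.227 -0.072 1;0.022 0.002 0.227 -0.072 1' 80
```

```text
t: 3.55
ee_pos: [0.3981, 0.34, 0.1795]
tool_rot: [[-0.988, -0.152, 0.002], [-0.152, 0.988, 0.002], [-0.002, 0.001, -1.0]]
force: [-1.3, 0.4, 7.8]
finger_gap: 0.0227
grip_force: 79.2
```

```bash
python3 -m crank '0 0 -0.01 0 1;0 0 -0.03 0 1;0 0 -0.06 0 1;0 0 -0.1 0 1;0 0 -0.14 0 1;0 0 -0.18 0 1;-0.01 -0.03 -0.22 0.03 1;-0.025 -0.07 -0.25 0.06 1;-0.04 -0.11 -0.27 0.1 1;-0.055 -0.15 -0.27 0.153 1;-0.07 -0.19 -0.27 0.153 1;-0.083 -0.23 -0.27 0.153 1;-0.097 -0.27 -0.27 0.153 1;-0.11 -0.31 -0.27 0.153 1;-0.123 -0.35 -0.27 0.153 1;-0.133 -0.385 -0.27 0.153 1;-0.14 -0.41 -0.27 0.153 1;-0.14 -0.416 -0.27 0.153 1;-0.14 -0.416 -0.27 0.153 1;-0.14 -0.416 -0.27 0.153 1'
python3 - <<'E'
from h import *
C,im=shot("wrist","w2")
np.savez("C2.npz",p=C[1],R=C[2]);cv2.imwrite("pics/w2z.png",cv2.resize(im[150:360,140:420,::-1],None,fx=2.8,fy=2.8,interpolation=cv2.INTER_CUBIC))
E
```

```text
t: 5.22
ee_pos: [0.5989, -0.0508, 0.4483]
tool_rot: [[-1.0, 0.002, -0.0], [0.002, 1.0, 0.0], [0.0, 0.0, -1.0]]
force: [-0.4, 0.8, -1.8]
finger_gap: 0.0225
grip_force: 78.4
```

View pics/w2z.png

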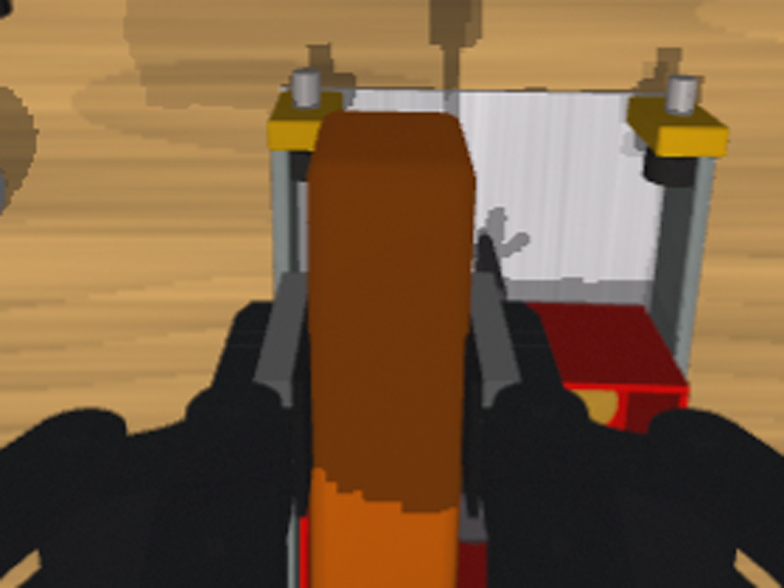

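The handle hides most of the bar, whose foot shows at about zoom (487,235). The posts' bin-side top edges are at (268,150) and (727,155). The bin face's lower edge is on row 303 and its top edge on row 383, with the top corner at (688,383).

```bash
python3 - <<'E'
from h import *
d=np.load("C2.npz");C=(get_calibration("wrist"),d["p"],d["R"])
f=lambda P,z:bp(C,[(140+a/2.8,150+b/2.8) for a,b in P],z).round(4).tolist()
print("posts",f([(268,150),(345,150),(655,156),(727,156)],.055))
print("bump",f([(668,185)],.038))
print("face low",f([(525,303),(645,305)],.003),"top",f([(565,382),(688,383)],.078))
print("barfoot",f([(485,235)],.013))
print("rail",f([(712,160),(688,375)],.045))
T=cam("top");im=snapshot("top");cv2.imwrite("pics/t2.png",cv2.resize(im[70:200,190:350,::-1],None,fx=4.5,fy=4.5,interpolation=cv2.INTER_CUBIC))
E
```

```text
posts [[0.637, -0.1004, 0.055], [0.6371, -0.0676, 0.055], [0.64, 0.0646, 0.055], [0.6401, 0.0951, 0.055]]
bump [[0.6593, 0.077, 0.038]]
face low [[0.7365, 0.0213, 0.003], [0.7376, 0.083, 0.003]] top [[0.7355, 0.0274, 0.078], [0.736, 0.0806, 0.078]]
barfoot [[0.6943, -0.0017, 0.013]]
rail [[0.6452, 0.0928, 0.045], [0.7525, 0.0928, 0.045]]
```

```bash
python3 - <<'E'
import cv2
im=cv2.imread("pics/top0.png");cv2.imwrite("pics/t0z.png",cv2.resize(im[75:190,230:330],None,fx=5,fy=5,interpolation=cv2.INTER_CUBIC))
E
```

```text
(no output)
```

View pics/t0z.png

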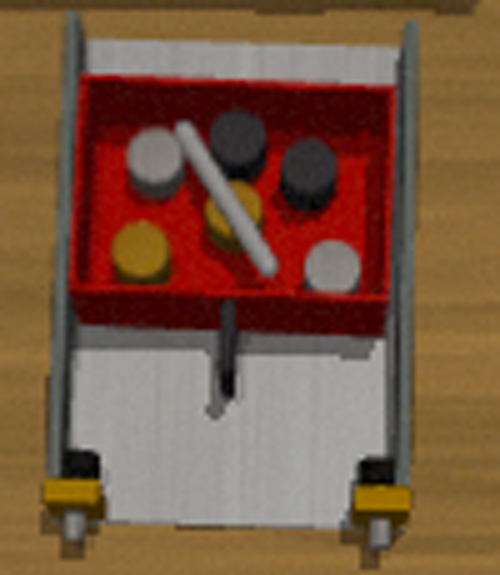

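```bash
python3 -m crank '0.03 -0.005 0.02 0.012 1;0.03 -0.005 0.05 0.012 1;0.03 -0.005 0.09 0.012 1;0.03 -0.005 0.12 0.012 1;0.03 -0.005 0.15 0.012 1;0.03 -0.005 0.165 0.012 1;0.03 -0.005 0.172 0.012 1;0.03 -0.005 0.172 0.012 1;0.03 -0.005 0.172 0.012 1' 100
python3 - <<'E'
from h import *
im=snapshot("top");a=cv2.resize(im[75:190,230:330,::-1],None,fx=4,fy=4,interpolation=cv2.INTER_CUBIC)
im=snapshot("side");b=cv2.resize(im[130:245,290:390,::-1],None,fx=4,fy=4,interpolation=cv2.INTER_CUBIC)
cv2.imwrite("pics/m3.png",np.hstack([a,b[:,:400]]))
print(get_state()["force"])
E
```

```text
t: 6.07
ee_pos: [0.5692, -0.0547, 0.277]
tool_rot: [[-1.0, 0.012, 0.001], [0.012, 1.0, -0.0], [-0.001, -0.0, -1.0]]
force: [-0.2, 0.0, -1.3]
finger_gap: 0.0223
grip_force: 100.7
[ 0.6201023   1.10657516 -0.93151482]
```

View pics/m3.png

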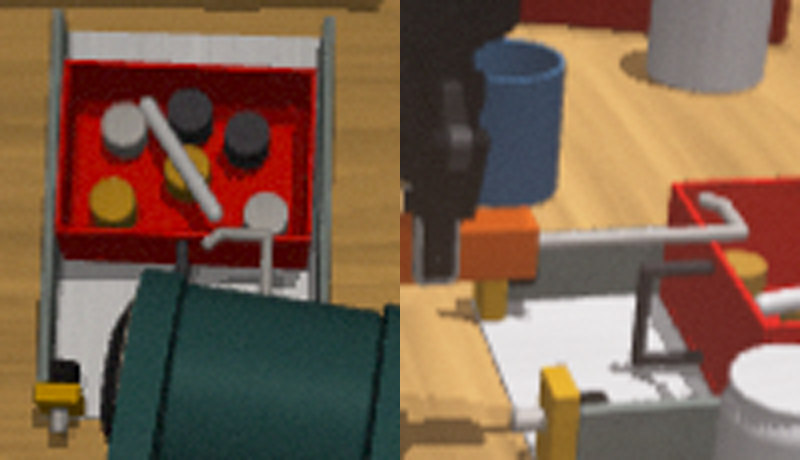

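The left half is the top view: the hook corner is at (270,236) and the tip at (208,243), just past the bar's −y side. The right half is the side view: the hook is level above the bar. I check the corner position numerically.

```bash
python3 - <<'E'
from h import *
T=cam("top")
print(bp(T,[(230+270/4,75+236/4),(230+208/4,75+243/4)],.1155).round(4))
print("bar top",bp(T,[(230+183/4,75+243/4)],.063).round(4))
S=cam("side")
# side-view: bar column upright middle, foot & top: solve x given y=-0.0045
c,p,R=S
for uv in [(290+(640-400)/4,130+358/4),(290+(643-400)/4,130+270/4),(290+(742-400)/4,130+234/4)]:
    a=bp(S,[uv],0.0)[0]-p
    for y in (-.0045,-.055): t=(y-p[1])/a[1];print(uv,y,(p+t*a).round(4))
E
```

```text
[[ 0.7229 -0.062   0.1155]
 [ 0.7179 -0.0224  0.1155]]
bar top [[ 0.7319 -0.0051  0.063 ]]
(350.0, 219.5) -0.0045 [ 0.7008 -0.0045  0.0119]
(350.0, 219.5) -0.055 [ 0.6829 -0.055   0.043 ]
(350.75, 197.5) -0.0045 [ 0.6975 -0.0045  0.0666]
(350.75, 197.5) -0.055 [ 0.6798 -0.055   0.0944]
(375.5, 188.5) -0.0045 [ 0.7504 -0.0045  0.0846]
(375.5, 188.5) -0.055 [ 0.7295 -0.055   0.1112]
```

```bash
python3 -m crank '0 0 0.015 0 1;0 0 0.03 0 1;0 0 0.04 0 1;0 0 0.05 0 1;0 0 0.06 0 1;0 0 0.07 0 1;0 0 0.08 0 1;0 0 0.08 0 1'
python3 -m crank '0 0.005 0 0 1;0 0.01 0 0 1;0 0.015 0 0 1;0 0.02 0 0 1;0 0.025 0 0 1;0 0.03 0 0 1;0 0.032 0 0 1;0 0.032 0 0 1'
python3 - <<'E'
from h import *
print(get_state()["force"])
im=snapshot("top");a=cv2.resize(im[75:190,230:330,::-1],None,fx=4,fy=4,interpolation=cv2.INTER_CUBIC)
im=snapshot("side");b=cv2.resize(im[130:245,290:390,::-1],None,fx=4,fy=4,interpolation=cv2.INTER_CUBIC)
cv2.imwrite("pics/m4.png",np.hstack([a,b]))
E
```

```text
t: 6.83
ee_pos: [0.5686, -0.0552, 0.1935]
tool_rot: [[-1.0, 0.013, -0.003], [0.013, 1.0, 0.0], [0.003, 0.0, -1.0]]
force: [-0.4, -1.1, -1.6]
finger_gap: 0.0223
grip_force: 100.7
t: 7.5
ee_pos: [0.5695, -0.0227, 0.1958]
tool_rot: [[-1.0, 0.012, 0.0], [0.012, 1.0, 0.0], [-0.0, 0.0, -1.0]]
force: [-0.8, -0.7, -1.3]
finger_gap: 0.022
grip_force: 100.7
[-0.84178712 -0.66231279 -1.33786735]
```

View pics/m4.png

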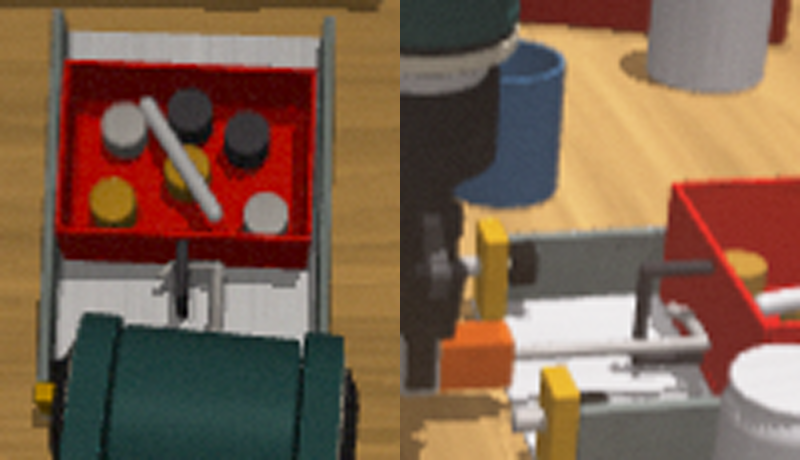

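The arm sits behind the bar: in the top view the rod is at (215,290) and the tip at (165,283), left of the bar. Now I take up slack and drag.

```bash
python3 -m crank '0.003 0 0 0 1;0.006 0 0 0 1;0.009 0 0 0 1;0.011 0 0 0 1;0.0125 0 0 0 1;0.014 0 0 0 1;0.0155 0 0 0 1;0.017 0 0 0 1;0.0185 0 0 0 1;0.02 0 0 0 1;0.0215 0 0 0 1'
python3 -m crank '0.002 0 0 0 1;0.004 0 0 0 1;0.006 0 0 0 1;0.008 0 0 0 1;0.01 0 0 0 1;0.012 0 0 0 1'
python3 -m crank '0.003 0 0 0 1;0.006 0 0 0 1;0.009 0 0 0 1;0.012 0 0 0 1;0.015 0 0 0 1;0.018 0 0 0 1;0.021 0 0 0 1;0.024 0 0 0 1'
```

```text
t: 8.52
ee_pos: [0.548, -0.023, 0.1958]
tool_rot: [[-1.0, 0.013, 0.0], [0.013, 1.0, 0.0], [-0.0, 0.0, -1.0]]
force: [2.2, -0.4, -1.2]
finger_gap: 0.0223
grip_force: 100.8
t: 9.02
ee_pos: [0.5358, -0.0228, 0.1957]
tool_rot: [[-1.0, 0.013, 0.0], [0.013, 1.0, -0.0], [-0.0, -0.0, -1.0]]
force: [2.1, -0.8, -1.6]
finger_gap: 0.0225
grip_force: 100.8
t: 9.68
ee_pos: [0.5117, -0.0225, 0.1957]
tool_rot: [[-1.0, 0.013, -0.0], [0.013, 1.0, 0.0], [0.0, 0.0, -1.0]]
force: [2.2, 0.4, -1.5]
finger_gap: 0.0223
grip_force: 100.8
```

```bash
python3 -m crank '0.0025 0 0 0 1;0.005 0 0 0 1;0.0075 0 0 0 1;0.01 0 0 0 1;0.0125 0 0 0 1;0.015 0 0 0 1;0.0165 0 0 0 1;0.018 0 0 0 1'
python3 - <<'E'
from h import *
print(get_state()["force"])
im=snapshot("side");cv2.imwrite("pics/m5.png",cv2.resize(im[150:260,270:400,::-1],None,fx=5,fy=5,interpolation=cv2.INTER_CUBIC))
E
```

```text
t: 10.35
ee_pos: [0.4938, -0.0223, 0.1957]
tool_rot: [[-1.0, 0.013, 0.0], [0.013, 1.0, -0.0], [-0.0, -0.0, -1.0]]
force: [2.2, 0.7, -1.3]
finger_gap: 0.0227
grip_force: 100.8
[ 2.16621853  0.70071955 -1.32012079]
```

View pics/m5.png

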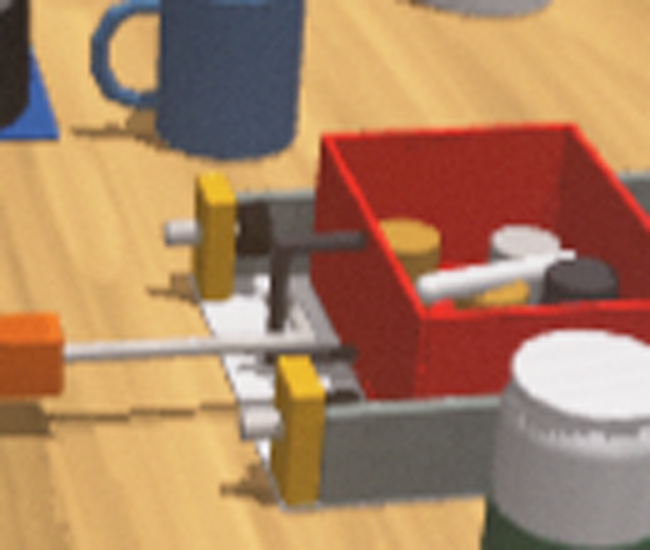

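The hook is holding the bar and the bin is near the bumpers. About 1–1.5 cm is left, so I creep from here.

```bash
python3 -m crank '0.001 0 0 0 1;0.002 0 0 0 1;0.003 0 0 0 1;0.004 0 0 0 1;0.005 0 0 0 1;0.006 0 0 0 1'; python3 -m crank '0.0005 0 0 0 1;0.001 0 0 0 1;0.0015 0 0 0 1;0.002 0 0 0 1'
```

```text
t: 10.9
ee_pos: [0.4879, -0.0222, 0.1957]
tool_rot: [[-1.0, 0.013, -0.0], [0.013, 1.0, -0.0], [0.0, -0.0, -1.0]]
force: [2.2, -0.8, -1.4]
finger_gap: 0.0224
grip_force: 100.8
t: 11.23
ee_pos: [0.486, -0.0222, 0.1957]
tool_rot: [[-1.0, 0.013, 0.0], [0.013, 1.0, 0.0], [-0.0, 0.0, -1.0]]
force: [3.0, -0.5, -1.7]
finger_gap: 0.0224
grip_force: 100.8
```

```bash
for i in 1 2; do python3 -m crank '0.0005 0 0 0 1;0.001 0 0 0 1' | egrep 'ee_pos|^force'; done
```

```text
ee_pos: [0.485, -0.0222, 0.1957]
force: [2.8, -0.6, -0.7]
ee_pos: [0.484, -0.0222, 0.1957]
force: [2.2, -0.0, -1.8]
```

```bash
python3 -m crank '0.0005 0 0 0 1;0.001 0 0 0 1' | egrep 'ee_pos|^force'; python3 -m crank '0.0005 0 0 0 1;0.001 0 0 0 1' | egrep 'ee_pos|^force'
```

```text
ee_pos: [0.483, -0.0222, 0.1957]
force: [1.8, -0.4, -0.9]
ee_pos: [0.482, -0.0222, 0.1957]
force: [1.9, -0.6, -1.2]
```

```bash
python3 -m crank '0.0005 0 0 0 1;0.001 0 0 0 1' | egrep 'ee_pos|^force'
```

```text
ee_pos: [0.481, -0.0221, 0.1957]
force: [1.8, 0.1, -0.9]
```

```bash
python3 -m crank '0.0005 0 0 0 1;0.001 0 0 0 1' | egrep 'ee_pos|^force'
```

```text
ee_pos: [0.48, -0.0221, 0.1957]
force: [2.4, -0.4, -1.7]
```

```bash
python3 -m crank '0.0004 0 0 0 1;0.0008 0 0 0 1' | egrep 'ee_pos|^force'
```

```text
ee_pos: [0.4792, -0.0221, 0.1957]
force: [2.1, 0.1, -2.8]
```

```bash
python3 -m crank '0.0004 0 0 0 1;0.0008 0 0 0 1' | egrep 'ee_pos|^force'
```

```text
ee_pos: [0.4784, -0.0221, 0.1957]
force: [2.1, 0.3, -1.8]
```

```bash
python3 -m crank '0.0004 0 0 0 1;0.0008 0 0 0 1' | egrep 'ee_pos|^force'
```

```text
ee_pos: [0.4776, -0.0221, 0.1957]
force: [2.2, 1.0, -2.8]
```

```bash
python3 -m crank '0.0004 0 0 0 1;0.0008 0 0 0 1' | egrep 'ee_pos|^force'
```

```text
ee_pos: [0.4768, -0.0221, 0.1957]
force: [1.1, -0.4, -1.0]
```

```bash
cat > ok.py <<'E'
import sys
from workcell import get_state
s=get_state();print(s["ee_pos"][0].round(4),s["force"].round(1));sys.exit(s["force"][0]>4.5)
E
python3 -m crank '0.0003 0 0 0 1;0.0006 0 0 0 1' >/dev/null; python3 ok.py && python3 -m crank '0.0003 0 0 0 1;0.0006 0 0 0 1'>/dev/null; python3 ok.py && python3 -m crank '0.0003 0 0 0 1;0.0006 0 0 0 1'>/dev/null; python3 ok.py && python3 -m crank '0.0003 0 0 0 1;0.0006 0 0 0 1'>/dev/null; python3 ok.py && python3 -m crank '0.0003 0 0 0 1;0.0006 0 0 0 1'>/dev/null; python3 ok.py && python3 -m crank '0.0003 0 0 0 1;0.0006 0 0 0 1'>/dev/null; python3 ok.py && python3 -m crank '0.0003 0 0 0 1;0.0006 0 0 0 1'>/dev/null; python3 ok.py
```

```text
0.4762 [ 2.7  0.5 -1.9]
0.4762 [ 2.7  0.5 -1.9]
0.4762 [ 2.7  0.5 -1.9]
0.4762 [ 2.7  0.5 -1.9]
0.4762 [ 2.7  0.5 -1.9]
0.4762 [ 2.7  0.5 -1.9]
0.4762 [ 2.7  0.5 -1.9]False
False
False
False
False
False
False
```

```bash
sed -i 's/sys.exit(\(.*\))$/sys.exit(int(\1))/' ok.py
python3 -m crank '0.0003 0 0 0 1;0.0006 0 0 0 1' >/dev/null; python3 ok.py && python3 -m crank '0.0003 0 0 0 1;0.0006 0 0 0 1'>/dev/null && python3 ok.py && python3 -m crank '0.0003 0 0 0 1;0.0006 0 0 0 1'>/dev/null && python3 ok.py && python3 -m crank '0.0003 0 0 0 1;0.0006 0 0 0 1'>/dev/null && python3 ok.py && python3 -m crank '0.0003 0 0 0 1;0.0006 0 0 0 1'>/dev/null && python3 ok.py && python3 -m crank '0.0003 0 0 0 1;0.0006 0 0 0 1'>/dev/null && python3 ok.py && python3 -m crank '0.0003 0 0 0 1;0.0006 0 0 0 1'>/dev/null && python3 ok.py
```

```text
0.4756 [ 2.5  0.  -1.6]
0.475 [ 3.1  1.5 -1.5]
0.4744 [ 1.9  0.7 -2.1]
0.4738 [ 1.8 -0.5 -1.6]
0.4732 [ 2.2  0.4 -0.9]
0.4726 [ 2.8 -0.3 -2.6]
0.472 [ 3.8  0.9 -2.1]
```

```bash

python3 -m crank '0 0 0 0 1' >/dev/null; python3 ok.py && python3 -m crank '0.0002 0 0 0 1;0.0004 0 0 0 1'>/dev/null && python3 ok.py && python3 -m crank '0.0002 0 0 0 1;0.0004 0 0 0 1'>/dev/null && python3 ok.py && python3 -m crank '0.0002 0 0 0 1;0.0004 0 0 0 1'>/dev/null && python3 ok.py && python3 -m crank '0.0002 0 0 0 1;0.0004 0 0 0 1'>/dev/null && python3 ok.py && python3 -m crank '0.0002 0 0 0 1;0.0004 0 0 0 1'>/dev/null && python3 ok.py
```

```text
0.472 [ 3.1 -0.2 -2.2]
0.4716 [ 3.4 -0.4 -1.7]
0.4713 [ 6.2 -0.3 -2.1]
```

```bash
python3 -m crank '0.0001 0 0 0 1;0.0002 0 0 0 1;0.0002 0 0 0 1'>/dev/null; python3 ok.py
```

```text
0.4712 [ 6.1  0.7 -2.2]
```

```bash
python3 -m crank '0.0001 0 0 0 1;0.0002 0 0 0 1;0.0002 0 0 0 1'>/dev/null; python3 ok.py
```

```text
0.4711 [ 8.  -0.6 -3.8]
```

```bash
python3 -m crank '0.0001 0 0 0 1;0.0002 0 0 0 1;0.0002 0 0 0 1'>/dev/null; python3 ok.py;python3 -m crank '0 0 0 0 1'>/dev/null; python3 ok.py
```

```text
0.471 [ 8.6 -0.6 -3.3]
0.471 [ 8.5 -0.3 -3.4]
```

```bash
python3 -m crank '0.0001 0 0 0 1;0.0001 0 0 0 1'>/dev/null; python3 ok.py;python3 -m crank '0 0 0 0 1'>/dev/null; python3 ok.py
```

```text
0.4709 [10.2  0.6 -2.9]
0.4709 [10.4  0.6 -3.4]
```

```bash
python3 -m crank '0.0001 0 0 0 1;0.00015 0 0 0 1;0.00015 0 0 0 1'>/dev/null; python3 ok.py;python3 -m crank '0 0 0 0 1;0 0 0 0 1'>/dev/null; python3 ok.py; python3 -m crank '0 0 0 0 1;0 0 0 0 1'>/dev/null; python3 ok.py
```

```text
0.4708 [10.3 -0.9 -2.5]
0.4708 [10.5  0.3 -3.9]
0.4708 [10.7 -0.1 -3.8]
```

```bash
python3 -m crank '0.00005 0 0 0 1;0.0001 0 0 0 1;0.0001 0 0 0 1'>/dev/null; python3 ok.py;python3 -m crank '0 0 0 0 1;0 0 0 0 1'>/dev/null; python3 ok.py; python3 -m crank '0 0 0 0 1;0 0 0 0 1'>/dev/null; python3 ok.py
```

```text
0.4707 [12.3  0.1 -2.5]
0.4708 [11.  -0.1 -3.2]
0.4707 [11.6  0.2 -3.6]
```

Measured about 11.6 N, or about 12 N after bias. I hold it for a further second or more and check it partway and at the end.

```bash
python3 -m crank '0 0 0 0 1;0 0 0 0 1;0 0 0 0 1;0 0 0 0 1;0 0 0 0 1;0 0 0 0 1;0 0 0 0 1;0 0 0 0 1'>/dev/null; python3 ok.py;python3 -m crank '0 0 0 0 1;0 0 0 0 1;0 0 0 0 1;0 0 0 0 1;0 0 0 0 1;0 0 0 0 1;0 0 0 0 1;0 0 0 0 1'>/dev/null; python3 ok.py
python3 - <<'E'
from h import *
im=snapshot("side");b=cv2.resize(im[150:260,250:350,::-1],None,fx=4,fy=4,interpolation=cv2.INTER_CUBIC)
im=snapshot("top");a=cv2.resize(im[85:195,230:330,::-1],None,fx=4,fy=4,interpolation=cv2.INTER_CUBIC)
cv2.imwrite("pics/m6.png",np.hstack([a,b]))
E
```

```text
0.4708 [11.8  0.9 -3.9]
0.4708 [11.8  0.1 -3.9]
```

View pics/m6.png

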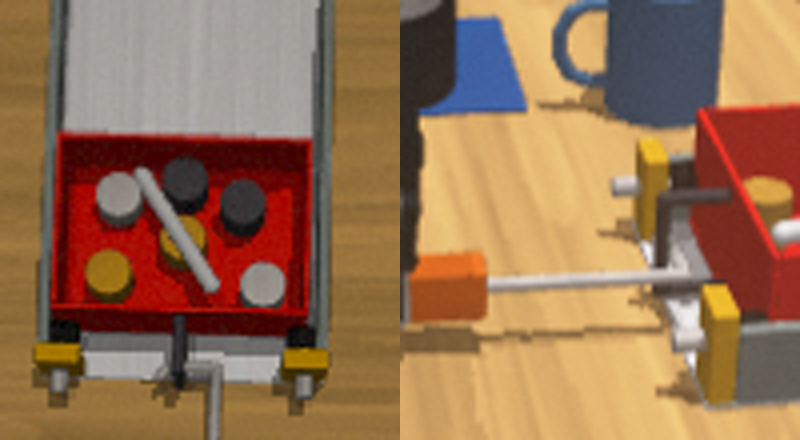

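The bin's face is against both bumpers (top view: (65,330) and (300,335)) and square. Now I unhook.

```bash
python3 -m crank '-0.0005 0 0 0 1;-0.001 0 0 0 1;-0.002 0 0 0 1;-0.004 0 0 0 1;-0.006 0 0 0 1;-0.008 0 0 0 1;-0.01 0 0 0 1;-0.012 0 0 0 1;-0.014 0 0 0 1;-0.016 0 0 0 1;-0.0165 0 0 0 1;-0.0165 0 0 0 1'|egrep 'ee_pos|^force'; python3 -m crank '0 -0.004 0 0 1;0 -0.008 0 0 1;0 -0.012 0 0 1;0 -0.016 0 0 1;0 -0.02 0 0 1;0 -0.024 0 0 1;0 -0.028 0 0 1;0 -0.032 0 0 1;0 -0.034 0 0 1;0 -0.034 0 0 1'|egrep 'ee_pos|^force'
```

```text
ee_pos: [0.4869, -0.0222, 0.1956]
force: [-0.0, 0.6, -1.5]
ee_pos: [0.4863, -0.0566, 0.1957]
force: [-0.3, 0.2, -1.0]
```

```bash
python3 -m crank '0 0 -0.01 0 1;0 0 -0.025 0 1;0 0 -0.045 0 1;0 0 -0.075 0 1;0 0 -0.11 0 1;0 0 -0.15 0 1;0 0 -0.18 0 1;0.01 0.03 -0.2 0 1;0.02 0.07 -0.2 0 1;0.03 0.11 -0.2 0 1;0.04 0.15 -0.2 0 1;0.05 0.19 -0.2 0 1;0.06 0.23 -0.2 0 1;0.07 0.265 -0.2 0 1;0.08 0.3 -0.2 0 1;0.09 0.335 -0.2 0 1;0.098 0.365 -0.2 0 1;0.098 0.378 -0.2 0 1;0.098 0.378 -0.2 0 1'|egrep 'ee_pos|^force'
python3 -m crank '0 0 0.03 0 1;0 0 0.07 0 1;0 0 0.11 0 1;0 0 0.15 0 1;0 0 0.18 0 1;0 0 0.195 0 1;0 0 0.205 0 1;0 0 0.21 0 1;0 0 0.21 0 1;0 0 0.21 0 1'|egrep 'ee_pos|^force'
python3 - <<'E'
from h import *
im=snapshot("side");b=cv2.resize(im[130:230,150:350,::-1],None,fx=4,fy=4,interpolation=cv2.INTER_CUBIC)
cv2.imwrite("pics/m7.png",b)
E
```

```text
ee_pos: [0.3923, 0.3253, 0.3961]
force: [0.7, 0.6, -2.6]
ee_pos: [0.3936, 0.3231, 0.187]
force: [-0.2, -0.7, -0.5]
```

View pics/m7.png

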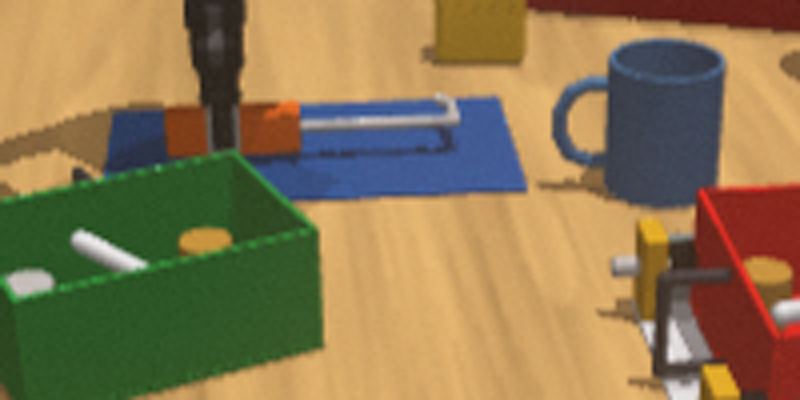

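The hook hangs level just above the mat, well inside its edges, and the bin is still against the bumpers. I lower it gently.

```bash
python3 -m crank '0 0 0.001 0 1;0 0 0.002 0 1;0 0 0.003 0 1;0 0 0.004 0 1;0 0 0.005 0 1;0 0 0.0055 0 1;0 0 0.006 0 1'|egrep 'ee_pos|^force'
python3 -m crank '0 0 0.0005 0 1;0 0 0.001 0 1'|egrep 'ee_pos|^force'
```

```text
ee_pos: [0.3931, 0.323, 0.1796]
force: [-1.8, -0.5, 3.5]
ee_pos: [0.3932, 0.3231, 0.1796]
force: [-9.0, -5.5, 19.5]
```

```bash
python3 -m crank '0 0 0.0004 0 1;0 0 0.0008 0 1'|egrep 'ee_pos|^force'
```

```text
ee_pos: [0.3933, 0.3232, 0.1796]
force: [-13.4, -8.4, 28.3]
```

It is in firm contact. I ease the pressure off, then open the fingers and lift.

```bash
python3 -m crank '0 0 -0.0008 0 1;0 0 -0.0016 0 1;0 0 -0.0018 0 1;0 0 -0.0018 0 1' 20|egrep 'ee_pos|^force|grip'
```

```text
ee_pos: [0.3932, 0.323, 0.1797]
force: [-0.1, 0.0, 0.1]
grip_force: 101.0
```

```bash
python3 -m crank '0 0 0 0 0.4;0 0 0 0 0.3;0 0 0 0 0.2;0 0 0 0 0.1;0 0 0 0 0;0 0 0 0 -0.1;0 0 0 0 -0.2;0 0 0 0 -0.2;0 0 -0.005 0 -0.2;0 0 -0.015 0 -0.2;0 0 -0.035 0 -0.2;0 0 -0.07 0 -0.2;0 0 -0.11 0 -0.2;0 0 -0.15 0 -0.2;0 0 -0.19 0 -0.2;0 0 -0.22 0 -0.2;0 0 -0.22 0 -0.2;0 0 -0.22 0 -0.2'
python3 - <<'E'
from h import *
b=snapshot("side")[100:270,130:460,::-1];a=snapshot("wrist")[60:320,140:420,::-1]
b=cv2.resize(b,(480,247),interpolation=cv2.INTER_CUBIC);a=cv2.resize(a,(266,247))
cv2.imwrite("pics/m8.png",np.hstack([a,b]))
E
```

```text
t: 25.38
ee_pos: [0.393, 0.3229, 0.4026]
tool_rot: [[-1.0, 0.013, 0.003], [0.013, 1.0, 0.002], [-0.003, 0.002, -1.0]]
force: [0.1, -0.9, -0.6]
finger_gap: 0.0514
grip_force: 0.0
```

View pics/m8.png

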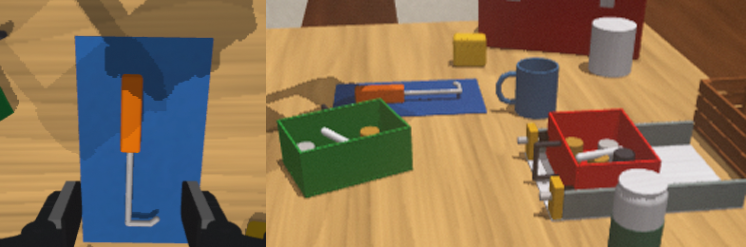

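The hook lies flat and wholly on the mat, the bin is home, and the mug and can are undisturbed.

```bash
python3 -c "from workcell import hand_in;print(hand_in())"
```

```text
the job is handed in; nothing more can be done
None
```

The job is handed in: the bin sits square against both bumpers after a hold of about 12 N for over a second (readings never passed about 12.3 N), the hook lies flat and wholly on the blue mat, and the mug and spray can look undisturbed, all in about 25 s.

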